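# Shut and bolt the idle colour tray

### The job

One of the two printing-colour trays has a printing block standing in it and stays in use; the other is idle and must not dry out. With the fingertips, push the idle tray's cover fully shut by its lip, and then push its bolt fully in to lock it. Only push, do not pinch or pick up anything, and leave the tray in use, its block and everything else as they are.

Things in the scene. Friction and masses are not known exactly. Their poses are not given: they have to be found in the camera images.
- idle: The idle tray, the one with nothing on its pad: a fixed dark steel printing-colour tray, 180 x 180 mm, rim 56 mm high, with a rust-brown inked pad inside (pad top 18 mm above the table). Origin: centre of its underside, on the table. Its x axis is the direction in which its cover slides open (roughly away from the robot), y points to the side with the bolt, z up. Two runners carry the cover and go on 155 mm past the tray's far side
- idle_cover (a joint): how far this tray's plywood sliding cover is open, in m: 0 = fully shut over the tray (hard stop), up to 0.15 = fully open, slid towards the tray's +x. The cover is 180 x 180 x 5 mm, its top 61 mm above the table; it slides with about 1.5 N of friction and stays where it is left
- idle_lip (a point): the face to push on to shut this cover: centre of the +x face of the wooden push lip, 74 mm above the table; axes as the tray's. The lip is a strip 110 mm long (along tray y), 10 mm thick, across the cover near its front (tray -x) edge, standing 26 mm up from the cover to 87 mm above the table
- idle_bolt (a joint): how far this tray's steel bolt is pushed in, in m: 0 = drawn back, 0.03 = fully in (hard stop), moving along the tray's -y through the small steel staple on the cover's corner. About 1.2 N of friction; it stays where it is left
- idle_knob (a point): the face to push on to shoot this bolt: on the +y (outer) face of the bolt's upright square steel knob, 98 mm above the table; axes as the tray's. The knob is 16 mm along tray x, 12 mm along y, its top 116 mm above the table. Push it above the bolt guide, which is 82 mm high, 12 to 30 mm outside this point when the bolt is drawn back; the staple is 86 mm high
- busy: The tray in use, like the idle one but with a printing block standing on its pad: a fixed dark steel printing-colour tray, 180 x 180 mm, rim 56 mm high, with a rust-brown inked pad inside (pad top 18 mm above the table). Origin: centre of its underside, on the table. Its x axis is the direction in which its cover slides open (roughly away from the robot), y points to the side with the bolt, z up. Two runners carry the cover and go on 155 mm past the tray's far side
- busy_cover (a joint): how far this tray's plywood sliding cover is open, in m: 0 = fully shut over the tray (hard stop), up to 0.15 = fully open, slid towards the tray's +x. The cover is 180 x 180 x 5 mm, its top 61 mm above the table; it slides with about 1.5 N of friction and stays where it is left
- busy_lip (a point): the face to push on to shut this cover: centre of the +x face of the wooden push lip, 74 mm above the table; axes as the tray's. The lip is a strip 110 mm long (along tray y), 10 mm thick, across the cover near its front (tray -x) edge, standing 26 mm up from the cover to 87 mm above the table
- busy_bolt (a joint): how far this tray's steel bolt is pushed in, in m: 0 = drawn back, 0.03 = fully in (hard stop), moving along the tray's -y through the small steel staple on the cover's corner. About 1.2 N of friction; it stays where it is left
- busy_knob (a point): the face to push on to shoot this bolt: on the +y (outer) face of the bolt's upright square steel knob, 98 mm above the table; axes as the tray's. The knob is 16 mm along tray x, 12 mm along y, its top 116 mm above the table. Push it above the bolt guide, which is 82 mm high, 12 to 30 mm outside this point when the bolt is drawn back; the staple is 86 mm high
- block: dark wooden printing block 70 x 95 x 36 mm with a turned handle, 74 mm high in all, standing loose on the pad of the tray in use. Origin: centre of its underside
- spare_block: printing block 80 x 80 x 36 mm with a turned handle (74 mm high in all), loose on the table in front of the robot; leave alone
- carved_block: printing block standing on edge, 40 x 100 x 100 mm, loose; leave alone
- jar: lidded jar 48 mm across, 80 mm high, loose between the trays; leave alone
- weight: brass disc 48 mm across, 30 mm high, loose behind, between the trays; leave alone
- mug: mug 76 mm across, 90 mm high, loose; leave alone
- brush: brush lying on the table, loose; leave alone
- mallet: mallet lying on the table, loose; leave alone
There are look-alikes about, which are no part of the job. What is shaped like the block but purple or yellow is not meant.

How it is judged:
On the way, in this order (a step that is already met when the one before it is completed fails the run):
1. the idle tray's cover is fully shut (value of joint idle_cover below 0.004 m), for 0.2 s.
2. its bolt is fully in, the cover still shut (value of joint idle_cover below 0.004 m and value of joint idle_bolt above 0.026 m), for 0.2 s.
At the end, for the whole second after the job is handed in: The idle tray's cover is shut to within 4 mm and its bolt is at least 26 mm in (of 30); the tray in use is still open and unbolted, with its block within 10 mm of where it stood, at rest (all of step 2 and value of joint busy_cover above 0.09 m and value of joint busy_bolt below 0.014 m and distance of block from where it was at the start of the episode below 0.01 m and linear speed of block below 0.02 m/s); the robot touches nothing.
It fails at once if the idle tray's bolt is pushed in while its cover is still open (value of joint idle_bolt above 0.014 m and value of joint idle_cover above 0.008 m).
It fails at once if the cover or the bolt of the tray in use is moved by more than 8 mm (distance of any of busy_lip, busy_knob from where it was at the start of the episode above 0.008 m).
It fails at once if the printing block in the tray in use is moved by more than 10 mm or lifted (distance of block from where it was at the start of the episode above 0.01 m).
It fails at once if the idle tray's lip or knob is pinched between the fingers (pressed from both sides at once) (contact force between each of idle_cover_c4, idle_cover_c5 and the fingers above 1 N or contact force between each of idle_bolt_c1, idle_bolt_c2 and the fingers above 1 N).
It fails at once if another loose thing on the table is moved by more than 20 mm or lifted (distance of any of spare_block, carved_block, jar, weight, mug, brush, mallet from where it was at the start of the episode above 0.02 m).
It also fails if it takes over 48 s, if anything falls off the work surface, if the arm or the gripper's body presses on something with over 40 N, if the wrist force passes 120 N, or if a joint passes its speed limit or range.

### The arm

A 7-joint arm with a two-finger parallel gripper is mounted at the origin on the work surface. World frame = base frame: x ahead of the robot, y to its left, z up, the work surface at z = 0. Lengths are in m, angles in rad, forces in N, time in s.
With the tool pointing down it reaches from about 0.425 to 0.875 m from the base axis. Payload 4.7 kg.
Tool frame: the origin (TCP) lies at the very end of the fingers, on their centre line; the grasp point (between the pads) lies 19 mm behind it; z points along the fingers, y is the direction in which the jaws open and shut (so a half turn about z gives the same grasp; the last joint's range is limited). The gripper opens to 87 mm and grips with 3 to 60 N. Pads are 19 mm wide; open, the fingers measure 117 mm over their backs; the gripper's body (75 mm by 190 mm) begins 51 mm behind the grasp point.
Start: joints at [1.142, 0.321, -0.07, 1.45, 0.023, 1.371, -0.057], TCP at [0.278, -0.587, 0.223] pointing down, gripper open.
Joint ranges: [-2.86, 2.86], [-0.3, 2.09], [-1.38, 1.24], [0.06, 2.45], [-1.56, 4.7], [0.09, 2.05], [-2.69, 2.69]. Speed limits (rad/s): [2.57, 2.57, 3.14, 3.14, 3.14, 3.14, 3.14].

### API

Orientations are given as a rotation vector (axis times angle).
In Python, from bench import * gives the robot as it stands.
- The arm moves only by the shell command python3 -m jog 'ROWS' [OPENING] [FORCE]. ROWS is JSON, a list of rows, each a list of 4 numbers: the shift along the world's x, y, z in mm, then the turn about the world's z in rad. In form: [[x, y, z, twist], ...]. A call has exactly 8 rows; each row is the pose to reach, as a shift and turn from the pose commanded when the call began; what a row does not reach only later rows make up. A row lasts 1/8 s, in which the tool goes at most 62.5 mm and 10.7 degrees, less where a joint would pass 70% of its speed; a pose out of reach is approached as far as the arm can. A call with a gripper value outside its range is refused whole. OPENING is the opening, from -1 (shut) to 1 (fully open), set as the call begins (- or left out, the last holds). The fingers move at their own pace and stop on an object; FORCE is the grip in N (left out, the last holds). Time passes only in rows, so rows that repeat a pose let the fingers close, or fill a call up. It gives the time, the measured TCP pose, the force and the opening at its end, in the units of the state.
- get_state(): the state, without advancing time (a new reading comes with each control period).
- get_image(name): name is "side" or "top" or "wrist"; returns a dict with "image" (400x640x3 uint8, red, green, blue), "fx", "fy", "cx", "cy" (pixels), "position" and "rotation" of the camera in the world; the wrist camera has in their place "tool_from_camera" (4x4, takes a point from camera to tool coordinates, whose origin is the TCP and whose axes are the flange's). Camera axes: x right, y down, z forward; pixel columns grow to the right and rows downward; lengths in m; the calibration is good to about 2 mm. A picture is of the moment at which its call begins: read the wrist's pose just before it. There is no depth.
- close_job(): hands the job in, once; it reports no verdict.
The state is a dict: "time": time; "joint_positions": joint angles; "qd": joint speeds; "joint_torque": joint torques, N m; "position": TCP position; "tool_rot": TCP orientation; "ft_force": force on the tool from outside, world axes, zero at the start; "torque": the same for the moment, N m; "grip_width": opening from 0.0 (shut) to 1.0 (fully open).
Only numpy, scipy, OpenCV 4.12 (cv2) and the standard library are available. Lean on these libraries where they do the work, as an engineer would, in place of code of your own. Each camera call takes 0.05 s, during which the arm holds its last target. There are 200 camera calls.

## Working session

There is one attempt and no reset: what is moved stays moved. The work goes in short steps, Python scripts to look and compute and a shell command to move; the robot and the scene stay as the last step left them, time stands still between calls to the robot, and variables do not carry over. Pictures are saved under pics/ and viewed, about 8 in all and at most 12, crops included, and the job is handed in when it is done.

```bash
mkdir -p pics; cat > h.py <<'E'
from bench import *
import numpy as np, cv2
def snap(n,f):
    d=get_image(n); cv2.imwrite('pics/'+f+'.png',d['image'][...,::-1]); np.save('pics/'+f+'.npy',d,allow_pickle=True); return d
def load(f): return np.load('pics/'+f+'.npy',allow_pickle=True).item()
def onplane(d,u,v,z):
    r=np.array(d['rotation'])@np.array([(u-d['cx'])/d['fx'],(v-d['cy'])/d['fy'],1]); p=np.array(d['position'])
    return p+r*(z-p[2])/r[2]
E
python3 - <<'E'
from h import *
for n in('top','side'):
    d=snap(n,n+'1'); print(n,d['fx'],d['position'],np.round(d['rotation'],3).tolist())
print(get_state())
E
```

```text
top 515.466631862941 [0.30492348 0.03732132 1.61900106] [-2.161, 2.143, -0.151]
side 389.27431098297353 [ 0.3808172  -1.07062936  1.03699712] [-2.285, 0.095, -0.071]
{'time': 0.1, 'joint_positions': array([ 1.14210252,  0.32176283, -0.07008868,  1.45154057,  0.02260024,
        1.37082611, -0.0569576 ]), 'qd': array([-0.00039267, -0.00168152,  0.00017736, -0.00499957,  0.00034801,
        0.00054077, -0.00077561]), 'joint_torque': array([-1.55610530e-05, -4.92570591e+01, -4.05846303e-01, -3.13399637e+01,
       -6.42583170e-02,  3.95438250e-02,  1.01835458e-04]), 'position': array([ 0.27824601, -0.58688045,  0.22156811]), 'tool_rot': array([-3.06327725e+00, -6.89460570e-01,  7.44940035e-04]), 'ft_force': array([ 0.00316968, -0.14755546, -0.05798724]), 'torque': array([-0.01966895,  0.01233154, -0.0188834 ]), 'grip_width': 0.9966644332817323}
```

View pics/top1.png

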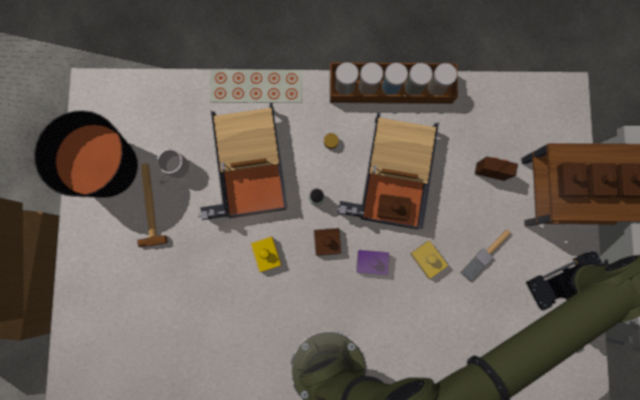

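View pics/side1.png

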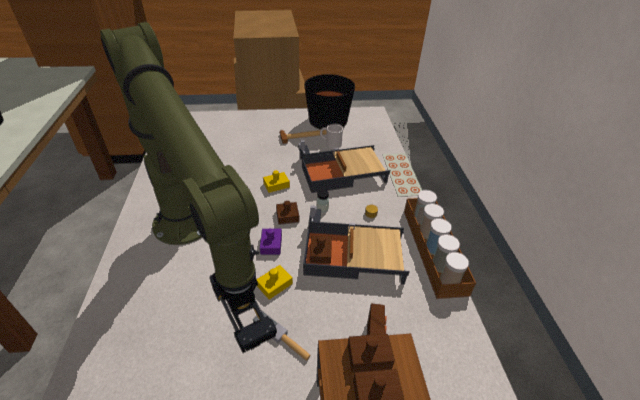

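```bash
sed -i "s/r=np.array(d\['rotation'\])@/r=cv2.Rodrigues(np.array(d['rotation'],float))[0]@/" h.py
```

```text
(no output)
```

The top view shows the idle tray on the left: pad at about (255,195), cover at (247,138), bolt at (212,212). The block stands in the right-hand tray, at (395,207). I'll enlarge the idle tray.

```bash
python3 - <<'E'
from h import *
d=load('top1'); c=d['image'][95:228,190:310,::-1]
cv2.imwrite('pics/c1.png',cv2.resize(c,None,fx=4.5,fy=4.5,interpolation=cv2.INTER_CUBIC))
h=cv2.cvtColor(d['image'],cv2.COLOR_RGB2HSV)
m=cv2.inRange(h,(10,60,120),(25,200,255)); m[:, :190]=0;m[:,300:]=0;m[:90]=0;m[230:]=0
k=max(cv2.findContours(m,0,1)[0],key=cv2.contourArea); r=cv2.minAreaRect(k); print('cover',r)
for p in cv2.boxPoints(r): print(p.round(1),onplane(d,*p,.061).round(4))
m=cv2.inRange(h,(0,130,60),(9,255,255)); m[:, :190]=0;m[:,300:]=0;m[:90]=0;m[230:]=0
k=max(cv2.findContours(m,0,1)[0],key=cv2.contourArea); r=cv2.minAreaRect(k); print('pad',r)
for p in cv2.boxPoints(r): print(p.round(1),onplane(d,*p,.018).round(4))
E
```

```text
cover ((245.55728149414062, 138.91061401367188), (56.13062286376953, 58.47996139526367), 82.05652618408203)
[212.7 115.2] [0.7727 0.3631 0.061 ]
[270.6 107.1] [0.8004 0.1832 0.061 ]
[278.4 162.7] [0.6237 0.1557 0.061 ]
[220.5 170.7] [0.5969 0.333  0.061 ]
pad ((253.52403259277344, 189.4301300048828), (42.62279510498047, 54.05495834350586), 82.40535736083984)
[223.9 171.9] [0.6014 0.3302 0.018 ]
[277.5 164.7] [0.6258 0.1617 0.018 ]
[283.1 207. ] [0.4916 0.1415 0.018 ]
[229.6 214.1] [0.4677 0.3082 0.018 ]
```

View pics/c1.png

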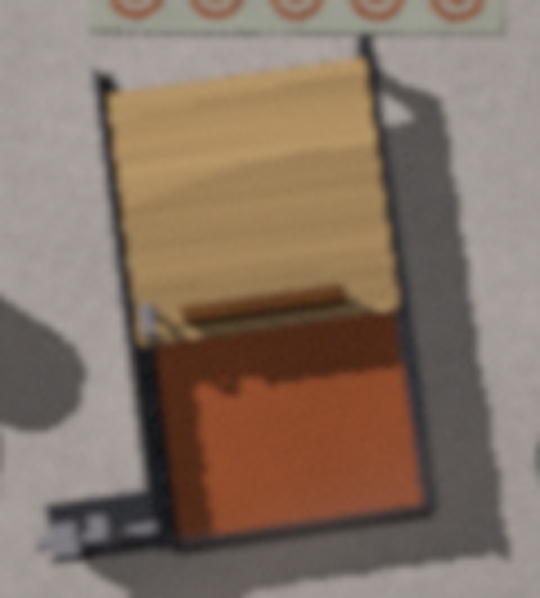

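The crop shows the cover's lip at crop y≈285–320, so its back top edge runs (185,305)–(345,286). The staple is at (150,320) and the bolt and guide at (50–155,525). Next I'll turn these into tray points.

```bash
python3 - <<'E'
from h import *
d=load('top1')
f=lambda u,v,z:onplane(d,190+u/4.5,95+v/4.5,z).round(4)
print('lip back top',f(185,305,.087),f(345,286,.087)); print('lip front bottom',f(205,333,.061),f(350,307,.061))
print('rim front',f(183,548,.056),f(433,512,.056))
print('knob?',f(97,525,.116),f(65,540,.116),f(65,540,.082))
E
python3 -m jog '[[30,50,20,-0.04],[70,90,30,-0.1],[115,130,40,-0.18],[160,175,40,-0.286],[200,220,40,-0.286],[235,270,40,-0.286],[265,325,40,-0.286],[290,380,40,-0.286]]' -1
```

```text
lip back top [0.6168 0.2967 0.087 ] [0.6308 0.1895 0.087 ]
lip front bottom [0.6027 0.2869 0.061 ] [0.6217 0.1883 0.061 ]
rim front [0.4558 0.2981 0.056 ] [0.4817 0.1295 0.056 ]
knob? [0.4645 0.3445 0.116 ] [0.4545 0.365  0.116 ] [0.4579 0.3724 0.082 ]
time: 1.1
position: [0.5692, -0.2053, 0.262]
tool_rot: [-3.132, -0.246, 0.001]
ft_force: [0.3, -0.1, -0.1]
grip_width: 0.171
```

```bash
python3 -m jog '[[0,55,10,0],[0,110,20,0],[0,165,30,0],[-5,220,40,0],[-10,275,40,0],[-15,330,40,0],[-20,385,40,0],[-20,445,40,0]]' -1
python3 - <<'E'
from h import *
s=get_state(); d=get_image('wrist'); cv2.imwrite('pics/w1.png',d['image'][...,::-1]); d['state']=s; np.save('pics/w1.npy',d,allow_pickle=True)
print(s['position'],s['tool_rot'],np.round(d['tool_from_camera'],3),s['time'])
E
```

```text
time: 2.1
position: [0.5481, 0.2387, 0.3024]
tool_rot: [3.131, 0.244, 0.0]
ft_force: [1.2, 0.7, 1.0]
grip_width: 0.002
[0.54814637 0.23866832 0.30244534] [3.13109710e+00 2.44116676e-01 1.05997074e-04] [[ 0.    -0.954 -0.299  0.082]
 [ 1.     0.    -0.    -0.   ]
 [ 0.    -0.299  0.954 -0.163]
 [ 0.     0.     0.     1.   ]] 2.1
```

View pics/w1.png

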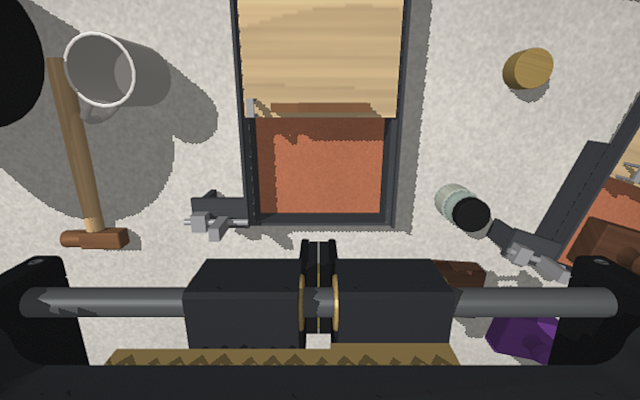

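The wrist view looks nearly square to the tray: lip at about (320,107), front rim corners (248,228) and (395,225), bolt at about (213,222). I'll enlarge the bolt and the lip.

```bash
python3 - <<'E'
from h import *
i=load('w1')['image'][...,::-1]
a=cv2.resize(i[180:250,175:275],None,fx=7,fy=7,interpolation=cv2.INTER_NEAREST); b=cv2.resize(i[88:128,235:415],(700,156),interpolation=cv2.INTER_NEAREST)
cv2.imwrite('pics/c2.png',np.vstack([a[:440],b]))
E
```

```text
(no output)
```

View pics/c2.png

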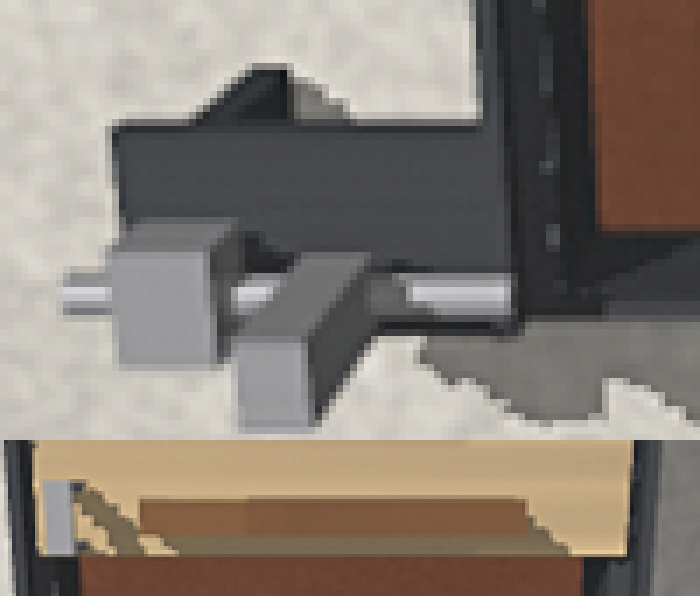

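```bash
cat >> h.py <<'E'
def wp(d,u,v,z):
    s=d['state']; T=np.eye(4); T[:3,:3]=cv2.Rodrigues(np.array(s['tool_rot']))[0]; T[:3,3]=s['position']; T=T@np.array(d['tool_from_camera'])
    return onplane(dict(d,position=T[:3,3],rotation=cv2.Rodrigues(T[:3,:3])[0].ravel()),u,v,z)
E
python3 - <<'E'
from h import *
d=load('w1')
for n,u,v,z in [('knob TL',209,228.3,.116),('TR',219,228.3,.116),('BL',209,240.7,.116),('BR',219,240.7,.116),('lip bL',271,103.4,.087),('bR',370.5,103.4,.087),('fL',271,112.4,.087),('fR',370.5,112.4,.087),
 ('cover fL',244,117.5,.061),('cover fR',396,117.5,.061),('rim fL',250,228,.056),('rim fR',396,226,.056),('guideL',192,215,.082)]:
    print(n,wp(d,u,v,z).round(4))
E
```

```text
knob TL [0.4704 0.3527 0.116 ]
TR [0.4722 0.3414 0.116 ]
BL [0.455  0.3518 0.116 ]
BR [0.4567 0.3404 0.116 ]
lip bL [0.6161 0.3021 0.087 ]
bR [0.6331 0.1939 0.087 ]
fL [0.6066 0.301  0.087 ]
fR [0.6237 0.1919 0.087 ]
cover fL [0.5942 0.3355 0.061 ]
cover fR [0.6223 0.1566 0.061 ]
rim fL [0.4521 0.3159 0.056 ]
rim fR [0.4851 0.1238 0.056 ]
guideL [0.4694 0.3843 0.082 ]
```

```bash
python3 -m jog '[[55,7,0,0],[111,14,0,0],[111,14,-60,0],[111,14,-120,0],[111,14,-170,0],[111,14,-210,0],[111,14,-232,0],[111,14,-232,0]]' -1
```

```text
time: 3.15
position: [0.6585, 0.251, 0.0688]
tool_rot: [3.131, 0.246, -0.005]
ft_force: [-0.2, -0.1, -0.7]
grip_width: 0.006
```

```bash
python3 -m jog '[[-18,-3,0,0],[-37,-6,0,0],[-56,-9,0,0],[-75,-12,0,0],[-94,-15,0,0],[-113,-18,0,0],[-130,-20,0,0],[-145,-23,0,0]]' -1
python3 -m jog '[[-6,-1,0,0],[-11,-2,0,0],[-15,-2,0,0],[-18,-3,0,0],[-20,-3,0,0],[-22,-4,0,0],[-22,-4,0,0],[-22,-4,0,0]]' -1
```

```text
time: 4.15
position: [0.5164, 0.2295, 0.0734]
tool_rot: [-3.131, -0.246, -0.01]
ft_force: [2.6, 0.8, 1.3]
grip_width: 0.008
time: 5.15
position: [0.4994, 0.2266, 0.0712]
tool_rot: [-3.126, -0.244, -0.022]
ft_force: [18.7, 6.9, -13.7]
grip_width: 0.007
```

The force rose to about 19 N at the end of the travel, which suggests the hard stop. I'll back off, rise and check with the wrist camera.

```bash
python3 -m jog '[[20,3,0,0],[40,6,0,0],[40,6,40,0],[40,6,90,0],[40,6,140,0],[30,30,180,0],[20,60,200,0],[20,60,200,0]]' -1
python3 - <<'E'
from h import *
s=get_state(); d=get_image('wrist'); cv2.imwrite('pics/w2.png',d['image'][...,::-1]); d['state']=s; np.save('pics/w2.npy',d,allow_pickle=True)
print(s['position'],s['time'])
E
```

```text
time: 6.15
position: [0.5107, 0.2884, 0.272]
tool_rot: [-3.129, -0.255, -0.001]
ft_force: [0.2, 0.3, 0.5]
grip_width: 0.004
[0.51072974 0.2883937  0.27204558] 6.15
```

View pics/w2.png

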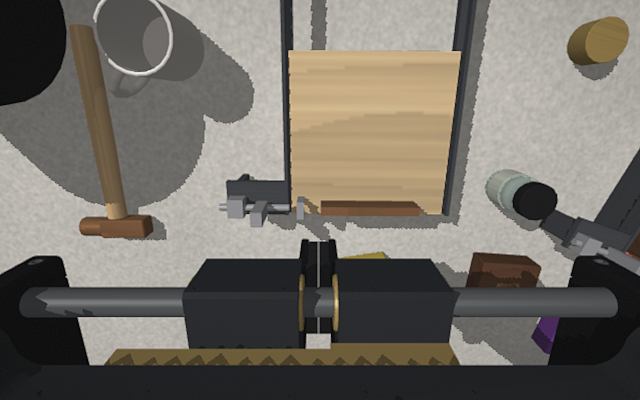

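The cover is shut: its front edge lies at v≈213, and the staple at (299,207) lines up with the bolt at (262,209). The bolt is still drawn back. Next is the knob.

```bash
python3 -m jog '[[-27,50,0,0],[-54,99,0,0],[-54,99,-50,0],[-54,99,-100,0],[-54,99,-140,0],[-54,99,-165,0],[-54,99,-173,0],[-54,99,-173,0]]' -1
```

```text
time: 7.2
position: [0.4585, 0.3827, 0.0969]
tool_rot: [3.131, 0.245, -0.002]
ft_force: [-0.5, -0.6, 0.8]
grip_width: 0.004
```

```bash
python3 -m jog '[[1,-8,0,0],[2,-15,0,0],[3,-22,0,0],[5,-29,0,0],[6,-36,0,0],[7,-42,0,0],[7,-47,0,0],[7,-47,0,0]]' -1
python3 -m jog '[[1,-3,0,0],[1,-6,0,0],[1,-8,0,0],[2,-10,0,0],[2,-11,0,0],[2,-11,0,0],[2,-11,0,0],[2,-11,0,0]]' -1
```

```text
time: 8.2
position: [0.4657, 0.3357, 0.0974]
tool_rot: [3.131, 0.245, -0.0]
ft_force: [-1.1, 0.1, -0.1]
grip_width: 0.005
time: 9.2
position: [0.4656, 0.3344, 0.0977]
tool_rot: [-3.118, -0.253, -0.003]
ft_force: [0.3, 17.2, -9.2]
grip_width: 0.006
```

```bash
python3 -m jog '[[-2,15,0,0],[-4,30,0,0],[-4,30,50,0],[-4,30,100,0],[10,10,150,0],[30,-20,175,0],[45,-45,175,0],[45,-45,175,0]]' -1
python3 - <<'E'
from h import *
s=get_state(); d=get_image('wrist'); i=d['image'][...,::-1]; snap('top','top2')
t=load('top2')['image'][95:245,190:450,::-1]
cv2.imwrite('pics/f.png',np.vstack([cv2.resize(i[150:260,180:500],(780,268),interpolation=cv2.INTER_CUBIC),cv2.resize(t,None,fx=3,fy=2.2)[:330]]) if 0 else np.vstack([cv2.resize(i[150:250,180:480],(570,190)),cv2.resize(t,(570,329))]))
print(s['position'],s['ft_force'],s['time'])
E
```

```text
time: 10.2
position: [0.5145, 0.2775, 0.2726]
tool_rot: [3.131, 0.237, 0.001]
ft_force: [-0.3, -0.0, -0.2]
grip_width: 0.005
[0.51449086 0.27745357 0.2725769 ] [-0.30854802 -0.04128591 -0.23897382] 10.2
```

View pics/f.png

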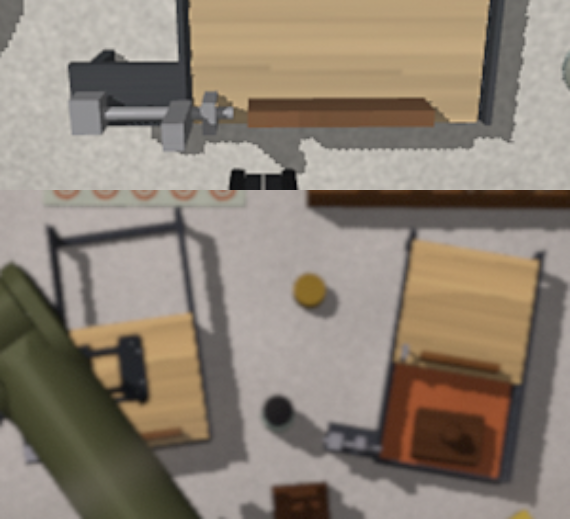

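```bash
python3 - <<'E'
from h import *
s=get_state(); d=get_image('wrist'); d['state']=s
i=cv2.resize(d['image'][170:250,200:320,::-1],None,fx=6,fy=6,interpolation=cv2.INTER_NEAREST); cv2.imwrite('pics/k.png',i); np.save('pics/w3.npy',d,allow_pickle=True)
E
```

```text
(no output)
```

View pics/k.png

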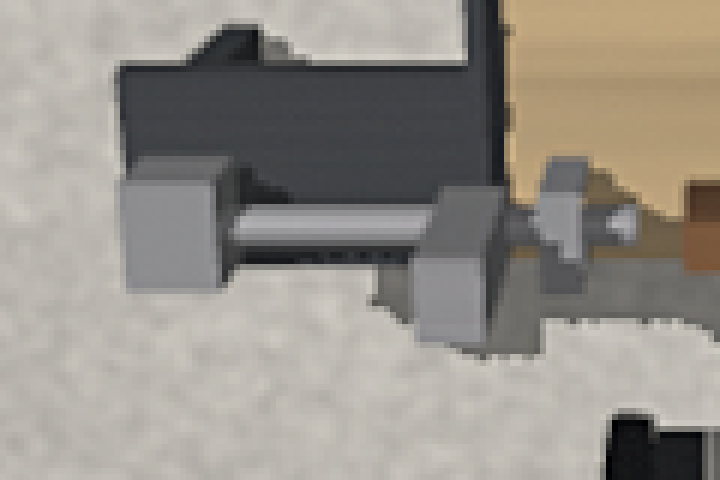

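The bolt now passes through the staple. The knob's top face spans crop (415–485, 258–342). I'll work out how far it moved.

```bash
python3 - <<'E'
from h import *
d=load('w3')
a=[wp(d,200+u/6,170+v/6,.116) for u,v in[(415,258),(485,258),(415,342),(485,342)]]
k=np.mean(a,0); dy=k-np.array([.46358,.34658,.116]); print(k, 'bolt in', dy@[.156,-.988,0])
g=wp(d,200+120/6,170+180/6,.082); print('guide ref shift vs w1 corner',g)
E
```

```text
[0.46746049 0.31954765 0.116     ] bolt in 0.027313317282801078
guide ref shift vs w1 corner [0.46828256 0.38605406 0.082     ]
```

```bash
python3 - <<'E'
from h import *
n=np.array([-.156,.988,0])
for f,g,k in[('w1',(175+210/7,180+300/7),(209,234.5)),('w3',(200+216/6,170+230/6),(200+415/6,220))]:
    d=load(f); print(f,'gap guide-knob',(wp(d,*g,.082)-wp(d,*k,.116))@n)
E
```

```text
w1 gap guide-knob 0.015583197855057573
w3 gap guide-knob 0.04231450479511388
```

```bash
python3 -c "
from bench import *
print(close_job())"
```

```text
the job is handed in; nothing more can be done
None
```

I pushed the idle (left-hand) tray's cover shut by its lip, then pushed its bolt in through the staple, using closed fingertips only. I handed the job in at about 10 s of robot time with the arm clear of everything; no verdict is reported.

- **Cover:** the push stopped dead at about 19 N, against roughly 1.5 N of sliding friction. The wrist picture then showed it shut, with the staple lined up with the bolt.
- **Bolt:** the push stopped dead at about 17 N, against roughly 1.2 N of friction. The bolt is visibly through the staple.
- **How far the bolt went in:** my picture measurements disagree a little.
  - The knob's movement came to 27.3 mm, or about 29 mm after correcting for a shift seen on the fixed guide.
  - The gap between guide and knob grew by 26.7 mm, but its final value of 42.3 mm matches the 42 mm expected for fully in.
  - All are above the 26 mm required, the lowest only narrowly. I took the hard stop as deciding and did not push again.
- **Everything else:** in the last top view the tray in use was still open and unbolted, with its block in it. I judged that by eye and did not measure it. The jar, brass weight and spare block looked undisturbed. I didn't recheck the mug, mallet, brush or carved block at the end.

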